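# Slide the controller test tray home

## Task

Two equipment trays stand pulled out of their racks on the electronics bench, each locked by its slide. Press the yellow release lever of the tray that carries the green circuit board all the way down, then push that tray fully home into its rack. Leave the other tray, with the metal power supply, pulled out and locked, its lever not pressed.

Things in the scene. Friction and masses are not known exactly. Their poses are not given: they have to be found in the camera images.
- lever_pad (a point): Middle of the top of the yellow release-lever pad of the green-board tray: 34 (x) x 26 (y) x 5 mm, about 80 mm above the table, level and the highest part around it, but for the rack. It rides on the tray, 99 mm right of its middle, 62 mm behind the front panel's outer face, 80 mm before the rack. x points into the rack (the way the tray retracts), y left, z up out of the pad.
- lever (a joint): Swing of that lever, rad: 0 up (tray locked by its pawl), 0.38 at the lower stop; the tray is free from about 0.15 on. It pivots about a line along y, 55 mm farther along x and 15 mm lower than lever_pad, so the pad sinks about 20 mm. It resists with about 4 N of friction and stays where it is left.
- tray_push (a point): Middle of the top edge of the outer face of the front panel of the green-board tray, 83 mm above the table. x points into the rack (the way the tray retracts), square to the panel; z up. The aluminium panel is 226 mm wide (y), 72 mm high, 12 mm thick and stands free in front: push it anywhere near its middle.
- tray (a joint): Travel of the green-board tray, m: 0 pulled out (locked: only about 3 mm of play), 0.131 fully home, panel against the rack. Slides along x of tray_push with about 3 N of friction, stays where it is left, stops hard at both ends; it weighs about 0.8 kg. The fixed grey rack is 240 mm wide, 112 high, 190 deep; flat things on its roof reach 135 mm.
- other_tray (a joint): The same for the second, like tray, which carries a silver perforated power supply in place of the green board. It must stay pulled out, near 0.
- other_lever (a joint): Swing, rad, of the like yellow lever of the power-supply tray (at the same place on its tray). It must stay up, near 0.

How it is judged:
By the outcome, as a careful person would: the job done as asked, in the order asked, and still so for the second after the job is handed in, with the robot touching nothing.
It also fails if it takes over 40 s, if anything falls off the work surface, if the arm or the gripper's body presses on something with over 40 N, if the wrist force passes 120 N, or if a joint passes its speed limit or range.

## Robot

A 6-joint arm with a two-finger parallel gripper is mounted at the origin on the work surface. World frame = base frame: x ahead of the robot, y to its left, z up, the work surface at z = 0. Lengths are in m, angles in degrees, forces in N, time in s.
With the tool pointing down it reaches from about 0.35 to 0.875 m from the base axis. Payload 4.2 kg.
Tool frame: the origin (TCP) lies midway between the tips of the shut fingers; the grasp point (between the pads) lies 19 mm behind it; z points along the fingers, y is the direction in which the jaws open and shut (so a half turn about z gives the same grasp; the last joint's range is limited). The gripper opens to 87 mm and grips with 3 to 60 N. Pads are 19 mm wide; open, the fingers measure 117 mm over their backs; the gripper's body (75 mm by 190 mm) begins 51 mm behind the grasp point.
Start: joints at [-56.459, 22.042, 0.453, 0, -68.411, -14.817], TCP at [0.201, -0.592, 0.223] pointing down, gripper open.
Joint ranges: [-179.83, 179.83], [-69.29, 118.12], [-61.27, 80.66], [-181.25, 117.63], [-171.15, -9.14], [-177.46, 177.46]. Speed limits (degrees/s): [159.86, 159.86, 180, 180, 180, 180].

## Interface

Orientations are given as a 3x3 rotation matrix whose columns are the frame's x, y, z axes.
In Python, from station import r gives the robot as it stands.
- The arm moves only by the tool play_rows, never from a script. Its argument "commands" is a list that holds one entry, the list of rows, each a list of 7 numbers: the shift along the world's x, y, z in m, then the turn, a rotation vector about the world's x, y, z in rad, then the closure, from 0 (fully open) to 1 (shut). A call has 1 to 5 rows; each row is the pose to reach, as a shift and turn from the pose commanded when the call began; what a row does not reach only later rows make up. A row lasts 1/10 s, in which the tool goes at most 50 mm and 8.59 degrees, less where a joint would pass 70% of its speed; a pose out of reach is approached as far as the arm can. A call with a gripper value outside its range is refused whole. The fingers move at their own pace and stop on an object; the grip force is fixed at half the most. Time passes only in rows, so rows that repeat a pose let the fingers close. It gives the time, the measured TCP pose, the force and the opening at its end, in the units of the state.
- r.sense(): the state, without advancing time (a new reading comes with each control period).
- r.capture(name): name is "scene" or "top"; returns a dict with "image" (420x560x3 uint8, red, green, blue), "range_z" (420x560 float32, m along the optical axis (not along the pixel's ray), 0 where there is no reading), "intrinsics" (3x3 intrinsics, pixels), "extrinsics" (4x4, takes a point from camera to world coordinates). Camera axes: x right, y up, looking along -z (the intrinsics and any distortion apply to the point x, -y, -z); pixel columns grow to the right and rows downward; lengths in m; the calibration is good to about 2 mm. A picture is of the moment at which its call begins.
- r.finish_job(): hands the job in, once; it reports no verdict.
The state is a dict: "time_s": time; "joints": joint angles; "joint_velocities": joint speeds; "effort": joint torques, N m; "tcp_pos": TCP position; "ee_rot": TCP orientation; "wrist_force": force on the tool from outside, world axes, zero at the start; "moment": the same for the moment, N m; "gripper_width": opening from 0.0 (shut) to 1.0 (fully open).
Only numpy, scipy, OpenCV 4.12 (cv2) and the standard library are available. Lean on these libraries where they do the work, as an engineer would, in place of code of your own. Each camera call takes 0.05 s, during which the arm holds its last target. There are 200 camera calls.

## Working session

There is one attempt and no reset: what is moved stays moved. The work goes in short steps, Python scripts to look and compute and a tool call to move; the robot and the scene stay as the last step left them, time stands still between calls to the robot, and variables do not carry over. Pictures are saved under pics/ and viewed, about 8 in all and at most 12, crops included, and the job is handed in when it is done.

Besides the shell and the picture viewer there is one more tool, called after "Request:" by a JSON object that holds its "fn" and its "kwargs". play_rows: Moves the arm, as the interface text tells. Its arguments: {"type":"object","properties":{"commands":{"type":"array","items":{"type":"array","items":{"type":"array","items":{"type":"number"}}}}},"required":["commands"]}

```bash
mkdir -p pics
cat > h.py <<'E'
import numpy as np, cv2
from station import r
def cap(n):
    c=r.capture(n); return c
def pts(c):
    K=np.array(c["intrinsics"]);T=np.array(c["extrinsics"]);z=c["range_z"]
    v,u=np.mgrid[:z.shape[0],:z.shape[1]]
    p=np.stack([(u-K[0,2])/K[0,0]*z,-(v-K[1,2])/K[1,1]*z,-z],-1)
    return p@T[:3,:3].T+T[:3,3]
E
python3 - <<'E'
from h import *
for n in("scene","top"):
    c=cap(n); cv2.imwrite(f"pics/{n}1.png",c["image"][:,:,::-1]); np.savez(f"{n}1.npz",**c)
    P=pts(c);h=cv2.cvtColor(c["image"],cv2.COLOR_RGB2HSV)
    m=cv2.inRange(h,(20,120,80),(35,255,255));k,l,s,cc=cv2.connectedComponentsWithStats(m)
    print(n,c["extrinsics"][:3,3],{a:c[a].tolist() for a in c if a not in("image","range_z","intrinsics","extrinsics")})
    for i in range(1,k):
        if s[i,4]>20:
            q=P[(l==i)&(c["range_z"]>0)]; print(s[i],cc[i],np.median(q,0) if len(q) else None)
print(r.sense())
E
```

```text
scene [ 0.77759113 -0.52686194  0.90806591] {}
[495   0  46  15 193] [519.49740933   7.03626943] [0.76824931 0.98061445 0.05462753]
[308 177  32  19 246] [322.53252033 185.39430894] [0.55578028 0.06190937 0.07716585]
[342 186  10   6  24] [347.45833333 188.33333333] [0.60858405 0.08496912 0.06982843]
[206 290  38  25 429] [222.93006993 301.98135198] [ 0.51867461 -0.27467182  0.07838536]
[247 303   9   6  29] [251.24137931 305.68965517] [ 0.57071536 -0.25468769  0.07047276]
top [ 0.40197562 -0.07262033  1.1671128 ] {}
[492 161  43  39 472] [511.38347458 181.93008475] [ 0.5945839  -0.60390158  0.01256024]
[230 172   3  10  23] [230.73913043 176.30434783] [0.61548929 0.08501442 0.06954121]
[234 182  13  30 299] [239.50501672 198.25752508] [0.55778312 0.06334366 0.07599041]
[371 183   5  14  44] [373.27272727 188.65909091] [ 0.57957493 -0.25518456  0.06881139]
[377 194  15  31 324] [383.5308642  210.76851852] [ 0.52093909 -0.27719808  0.07652329]
{'time_s': 0.1, 'joints': array([-5.64592011e+01,  2.20841525e+01,  3.85799361e-01, -2.38602043e-02,
       -6.84100293e+01, -1.48177676e+01]), 'joint_velocities': array([-0.04514505, -0.01069356,  0.13954691,  0.11985435,  0.00832281,
        0.09595706]), 'effort': array([-3.89915249e-04, -3.91689241e+01,  1.87934661e+01,  4.23189238e+00,
        1.34468341e-02, -7.49779451e-05]), 'tcp_pos': array([ 0.20046546, -0.59140213,  0.22158361]), 'ee_rot': array([[-9.47130578e-01, -3.20847545e-01, -7.22419252e-04],
       [-3.20848340e-01,  9.47128891e-01,  1.79058527e-03],
       [ 1.09719256e-04,  1.92770508e-03, -9.99998136e-01]]), 'wrist_force': array([ 0.96503714,  0.97290184, -0.06745863]), 'moment': array([0.00813992, 0.03034062, 0.00962569]), 'gripper_width': 1.0024778391429006}
```

View pics/scene1.png

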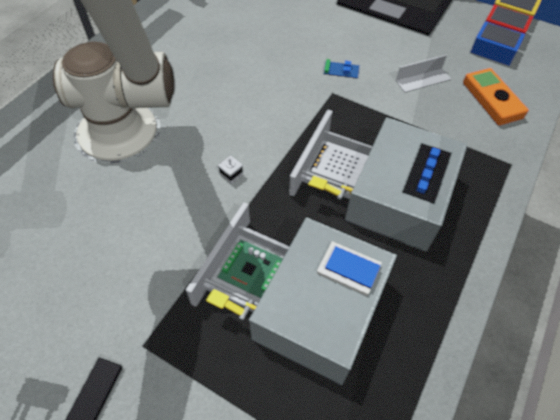

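View pics/top1.png

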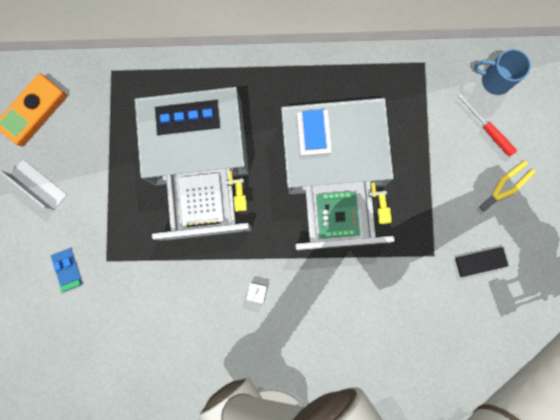

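The scene view shows the green-board tray at about (250,265), the nearer one, with its lever at (223,302). In the top view that lever is at (384,211), the panel runs from (297,246) to (393,239), and the object on the roof sits well back from the front edge. Next I'll fit the panel.

Run:
```python
from h import *
for n in("scene","top"):
    c=dict(np.load(f"{n}1.npz"));P=pts(c);ok=c["range_z"]>0
    h=cv2.cvtColor(c["image"],cv2.COLOR_RGB2HSV)
    b=ok&(P[...,0]>.40)&(P[...,0]<.497)&(P[...,1]>-.34)&(P[...,1]<-.04)&(P[...,2]>.074)&(P[...,2]<.092)&(h[...,1]<90)
    q=P[b];rc=cv2.minAreaRect((q[:,:2]*1000).astype(np.float32)); print(n,len(q),rc,np.median(q[:,2]));print(cv2.boxPoints(rc))
    y=cv2.inRange(h,(20,120,80),(35,255,255))>0
    b=ok&y&(P[...,0]>.47)&(P[...,0]<.6)&(P[...,1]>-.32)&(P[...,1]<-.2)&(P[...,2]>.073)
    q=P[b];print("pad",cv2.minAreaRect((q[:,:2]*1000).astype(np.float32)),q[:,2].mean())
    b=ok&(P[...,0]>.55)&(P[...,0]<.85)&(P[...,1]>-.34)&(P[...,1]<-.02)&(P[...,2]>.106)&(P[...,2]<.118)
    q=P[b];print("roof",cv2.minAreaRect((q[:,:2]*1000).astype(np.float32)),q[:,2].mean())
```

```text
scene 745 ((449.1408996582031, -180.389404296875), (13.909647941589355, 228.1016845703125), 3.62854266166687) 0.08284940016294184
[[ 434.982     -67.007355]
 [ 449.41803  -294.65176 ]
 [ 463.2998   -293.77145 ]
 [ 448.86377   -66.127045]]
pad ((530.5297241210938, -274.8251037597656), (73.55081939697266, 25.818655014038086), 6.4761505126953125) 0.07896562730620903
roof ((677.8673706054688, -165.84815979003906), (190.35971069335938, 242.46095275878906), 3.7206387519836426) 0.11254110433846844
top 515 ((449.6595764160156, -182.2632293701172), (12.10912799835205, 226.15243530273438), 3.6211392879486084) 0.08277294840139882
[[ 436.47534   -69.79517 ]
 [ 450.75885  -295.49606 ]
 [ 462.8438   -294.7313  ]
 [ 448.5603    -69.030396]]
pad ((535.2056884765625, -274.247802734375), (82.26261901855469, 26.478376388549805), 7.360209941864014) 0.07852635732274217
roof ((679.585693359375, -167.78094482421875), (191.98165893554688, 240.38800048828125), 3.6576738357543945) 0.1118729525482102
```

Request:
{"fn": "play_rows", "kwargs": {"commands": [[[0.04,0.03,0,0,0,-0.13,1],[0.075,0.065,0,0,0,-0.263,1],[0.11,0.1,0,0,0,-0.263,1],[0.145,0.135,0,0,0,-0.263,1],[0.18,0.17,0,0,0,-0.263,1]]]}}

```text
time_s: 0.6
tcp_pos: [0.3816, -0.4202, 0.2222]
ee_rot: [[-0.998, -0.064, -0.001], [-0.064, 0.998, 0.0], [0.0, 0.001, -1.0]]
wrist_force: [0.4, -1.7, 0.7]
gripper_width: 0.63
```

Request:
{"fn": "play_rows", "kwargs": {"commands": [[[0.033,0.036,0,0,0,0,1],[0.066,0.073,-0.02,0,0,0,1],[0.1,0.11,-0.05,0,0,0,1],[0.131,0.145,-0.09,0,0,0,1],[0.131,0.145,-0.11,0,0,0,1]]]}}

```text
time_s: 1.1
tcp_pos: [0.514, -0.2746, 0.1119]
ee_rot: [[-0.998, -0.067, 0.002], [-0.067, 0.998, -0.0], [-0.002, -0.001, -1.0]]
wrist_force: [-1.6, -1.3, -0.2]
gripper_width: 0.171
```

Run:
```python
from h import *
c=cap("scene");cv2.imwrite("pics/s2.png",cv2.resize(c["image"][180:360,140:380,::-1],None,fx=3,fy=3))
s=r.sense();print(s["time_s"],s["tcp_pos"],s["ee_rot"],s["wrist_force"],s["gripper_width"])
```

```text
1.15 [ 0.5108298  -0.2721845   0.10498803] [[-0.99777958 -0.06603099 -0.00870719]
 [-0.06607261  0.9978043   0.00458169]
 [ 0.00838554  0.00514682 -0.9999516 ]] [-1.19484733  1.56854354 -4.84028663] 0.12620529926879034
```

View pics/s2.png

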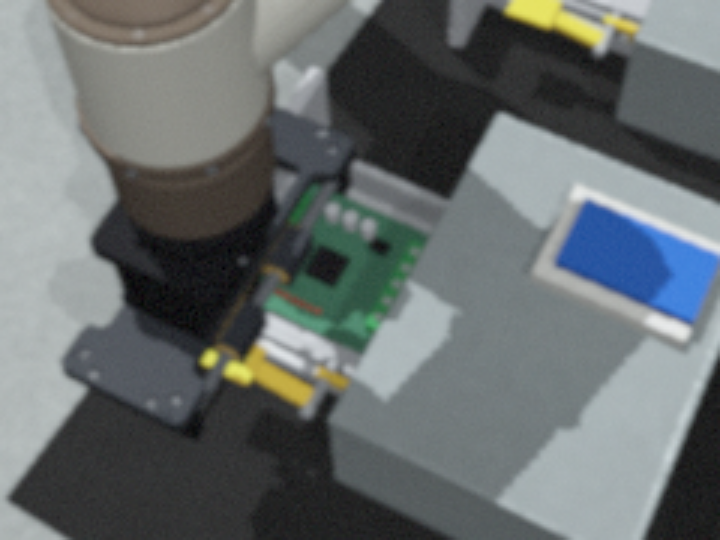

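The crop shows the fingers over the lever pad at about (225,365), clear of the rack. I'll let them shut and settle, then press.

Request:
{"fn": "play_rows", "kwargs": {"commands": [[[0,0,0,0,0,0,1],[0,0,-0.01,0,0,0,1],[0,0,-0.02,0,0,0,1],[0,0,-0.025,0,0,0,1],[0,0,-0.025,0,0,0,1]]]}}

```text
time_s: 1.65
tcp_pos: [0.5108, -0.2774, 0.0871]
ee_rot: [[-0.998, -0.062, -0.001], [-0.062, 0.998, 0.0], [0.001, 0.0, -1.0]]
wrist_force: [1.3, -0.2, 0.7]
gripper_width: 0.007
```

Request:
{"fn": "play_rows", "kwargs": {"commands": [[[0,0,-0.004,0,0,0,1],[0,0,-0.008,0,0,0,1],[0,0,-0.012,0,0,0,1],[0,0,-0.016,0,0,0,1],[0,0,-0.016,0,0,0,1]]]}}

```text
time_s: 2.15
tcp_pos: [0.5108, -0.2771, 0.0714]
ee_rot: [[-0.998, -0.064, -0.002], [-0.064, 0.998, -0.0], [0.002, 0.0, -1.0]]
wrist_force: [-1.1, -1.1, 2.9]
gripper_width: 0.007
```

Request:
{"fn": "play_rows", "kwargs": {"commands": [[[0,0,-0.003,0,0,0,1],[0,0,-0.005,0,0,0,1],[0,0,-0.007,0,0,0,1],[0,0,-0.007,0,0,0,1]]]}}

```text
time_s: 2.55
tcp_pos: [0.5116, -0.277, 0.0643]
ee_rot: [[-0.998, -0.064, -0.0], [-0.064, 0.998, -0.0], [0.0, -0.0, -1.0]]
wrist_force: [-2.6, -1.2, 2.7]
gripper_width: 0.003
```

Request:
{"fn": "play_rows", "kwargs": {"commands": [[[0,0,-0.001,0,0,0,1],[0,0,-0.002,0,0,0,1],[0,0,-0.002,0,0,0,1]]]}}

```text
time_s: 2.85
tcp_pos: [0.5117, -0.2769, 0.0626]
ee_rot: [[-0.998, -0.064, 0.0], [-0.064, 0.998, -0.0], [-0.0, -0.0, -1.0]]
wrist_force: [-2.7, -1.3, 3.7]
gripper_width: 0.006
```

Request:
{"fn": "play_rows", "kwargs": {"commands": [[[0,0,-0.001,0,0,0,1],[0,0,-0.002,0,0,0,1],[0,0,-0.002,0,0,0,1]]]}}

```text
time_s: 3.15
tcp_pos: [0.5131, -0.2771, 0.0621]
ee_rot: [[-0.998, -0.065, 0.003], [-0.065, 0.998, -0.001], [-0.003, -0.001, -1.0]]
wrist_force: [-3.5, 1.0, 9.4]
gripper_width: 0.005
```

Request:
{"fn": "play_rows", "kwargs": {"commands": [[[0,0,-0.001,0,0,0,1],[0,0,-0.001,0,0,0,1]]]}}

```text
time_s: 3.35
tcp_pos: [0.5137, -0.2771, 0.0619]
ee_rot: [[-0.998, -0.065, 0.005], [-0.065, 0.998, -0.002], [-0.005, -0.002, -1.0]]
wrist_force: [-4.0, 2.1, 12.3]
gripper_width: 0.005
```

The lever has hit its stop: z held near 0.062 while the force climbed to 12 N. I'll lift and check it.

Request:
{"fn": "play_rows", "kwargs": {"commands": [[[0,0,0.03,0,0,0,1],[0,0,0.065,0,0,0,1],[-0.038,0.03,0.065,0,0,0,1],[-0.075,0.06,0.065,0,0,0,1],[-0.113,0.093,0.065,0,0,0,1]]]}}

```text
time_s: 3.85
tcp_pos: [0.3986, -0.1829, 0.1241]
ee_rot: [[-0.998, -0.062, 0.002], [-0.062, 0.998, 0.001], [-0.002, 0.001, -1.0]]
wrist_force: [1.0, 1.5, 1.1]
gripper_width: 0.009
```

Request:
{"fn": "play_rows", "kwargs": {"commands": [[[0,0,0,0,0,0,1],[0,0,-0.03,0,0,0,1],[0,0,-0.063,0,0,0,1],[0,0,-0.063,0,0,0,1]]]}}

```text
time_s: 4.25
tcp_pos: [0.3966, -0.1832, 0.0584]
ee_rot: [[-0.998, -0.063, -0.007], [-0.063, 0.998, 0.002], [0.007, 0.002, -1.0]]
wrist_force: [-0.1, -0.2, -0.2]
gripper_width: 0.005
```

Run:
```python
from h import *
c=cap("scene");cv2.imwrite("pics/s3.png",cv2.resize(c["image"][180:360,140:380,::-1],None,fx=3,fy=3))
P=pts(c);h=cv2.cvtColor(c["image"],cv2.COLOR_RGB2HSV);y=(cv2.inRange(h,(20,120,80),(35,255,255))>0)&(c["range_z"]>0)
q=P[y&(abs(P[...,0]-.512)<.02)&(abs(P[...,1]+.276)<.015)];print(len(q),np.median(q,0))
if len(q):
    A=np.c_[q[:,0]-.5116,np.ones(len(q))];print(np.linalg.lstsq(A,q[:,2],rcond=None)[0])
s=r.sense();print(s["time_s"],s["tcp_pos"],s["wrist_force"])
```

```text
233 [ 0.51470674 -0.27579151  0.05875233]
[0.46011883 0.05233457]
4.3 [ 0.39827681 -0.18371435  0.06025144] [0.40211792 0.05488706 0.12476928]
```

View pics/s3.png

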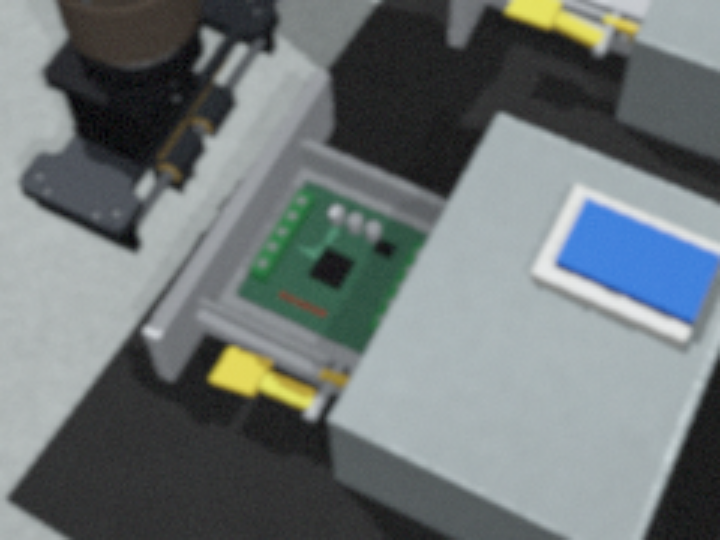

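The pad at (240,370) is now down at z≈0.059 and tilted, so the lever is fully pressed. The fingers stand in front of the panel, near its middle. Now I'll push.

Request:
{"fn": "play_rows", "kwargs": {"commands": [[[0.015,0.001,0,0,0,0,1],[0.03,0.002,0,0,0,0,1],[0.042,0.003,0,0,0,0,1],[0.054,0.0035,0,0,0,0,1],[0.066,0.004,0,0,0,0,1]]]}}

```text
time_s: 4.8
tcp_pos: [0.4646, -0.18, 0.0619]
ee_rot: [[-0.998, -0.063, -0.002], [-0.063, 0.998, 0.001], [0.002, 0.001, -1.0]]
wrist_force: [-5.9, 1.2, 2.0]
gripper_width: 0.005
```

Request:
{"fn": "play_rows", "kwargs": {"commands": [[[0.015,0.001,0,0,0,0,1],[0.03,0.002,0,0,0,0,1],[0.045,0.003,0,0,0,0,1],[0.06,0.004,0,0,0,0,1],[0.075,0.005,0,0,0,0,1]]]}}

```text
time_s: 5.3
tcp_pos: [0.54, -0.1752, 0.0618]
ee_rot: [[-0.998, -0.064, -0.002], [-0.064, 0.998, 0.0], [0.002, 0.0, -1.0]]
wrist_force: [-5.0, -0.8, 3.3]
gripper_width: 0.003
```

Request:
{"fn": "play_rows", "kwargs": {"commands": [[[0.005,0,0,0,0,0,1],[0.01,0.0005,0,0,0,0,1],[0.013,0.001,0,0,0,0,1],[0.016,0.001,0,0,0,0,1]]]}}

```text
time_s: 5.7
tcp_pos: [0.5556, -0.1743, 0.0615]
ee_rot: [[-0.998, -0.063, -0.001], [-0.063, 0.998, 0.0], [0.001, 0.0, -1.0]]
wrist_force: [-3.7, -1.0, 1.6]
gripper_width: 0.006
```

Request:
{"fn": "play_rows", "kwargs": {"commands": [[[0.003,0,0,0,0,0,1],[0.006,0.0005,0,0,0,0,1],[0.009,0.0005,0,0,0,0,1],[0.009,0.0005,0,0,0,0,1]]]}}

```text
time_s: 6.1
tcp_pos: [0.5608, -0.1739, 0.0615]
ee_rot: [[-0.998, -0.063, -0.01], [-0.063, 0.998, 0.0], [0.01, 0.001, -1.0]]
wrist_force: [-10.6, -1.1, 8.6]
gripper_width: 0.003
```

Request:
{"fn": "play_rows", "kwargs": {"commands": [[[0.001,0,0,0,0,0,1],[0.002,0,0,0,0,0,1],[0.002,0,0,0,0,0,1]]]}}

```text
time_s: 6.4
tcp_pos: [0.5607, -0.1739, 0.0615]
ee_rot: [[-0.998, -0.063, -0.013], [-0.063, 0.998, 0.001], [0.013, 0.001, -1.0]]
wrist_force: [-14.8, -1.0, 11.3]
gripper_width: 0.003
```

Request:
{"fn": "play_rows", "kwargs": {"commands": [[[-0.02,-0.001,0,0,0,0,1],[-0.05,-0.003,0,0,0,0,1],[-0.09,-0.006,0.03,0,0,0,1],[-0.13,-0.03,0.07,0,0,0,1],[-0.17,-0.06,0.11,0,0,0,1]]]}}

```text
time_s: 6.9
tcp_pos: [0.4133, -0.222, 0.157]
ee_rot: [[-0.998, -0.066, 0.004], [-0.066, 0.998, -0.001], [-0.004, -0.001, -1.0]]
wrist_force: [1.0, -0.9, -0.4]
gripper_width: 0.004
```

Run:
```python
from h import *
for n in("scene","top"):
    c=cap(n);cv2.imwrite(f"pics/{n}4.png",c["image"][:,:,::-1])
    P=pts(c);ok=c["range_z"]>0;h=cv2.cvtColor(c["image"],cv2.COLOR_RGB2HSV)
    b=ok&(P[...,0]>.54)&(P[...,0]<.61)&(P[...,1]>-.30)&(P[...,1]<-.04)&(P[...,2]>.077)&(P[...,2]<.089)&(h[...,1]<90)
    print(n,cv2.minAreaRect((P[b][:,:2]*1000).astype(np.float32)))
    y=cv2.inRange(h,(20,120,80),(35,255,255))>0
    q=P[ok&y&(P[...,0]>.5)&(P[...,0]<.58)&(P[...,1]>.03)&(P[...,1]<.1)];print(np.median(q,0))
s=r.sense();print(s["time_s"],s["tcp_pos"],s["wrist_force"])
```

```text
scene ((575.0328369140625, -178.62928771972656), (30.143295288085938, 234.2724151611328), 9.952890396118164)
[0.550872   0.06066421 0.07795669]
top ((578.7960205078125, -173.48666381835938), (16.40700912475586, 235.40818786621094), 4.726038455963135)
[0.55097171 0.06258216 0.07719823]
7.0 [ 0.41404657 -0.22380258  0.16029961] [ 0.88645945  0.47032136 -0.19232564]
```

View pics/scene4.png

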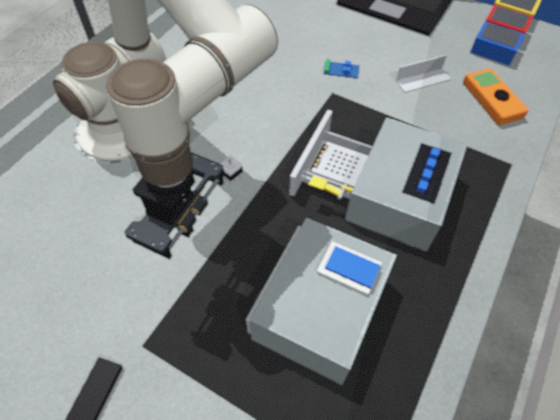

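The scene view shows the green tray's panel flush with its rack at about (280,275). The other tray is still out, with its lever up. One quantitative check of the gap follows.

Run:
```python
from h import *
a=np.array([.998,.0635]);
for n in("top","scene"):
    c=cap(n);P=pts(c);ok=c["range_z"]>0
    if n=="top": cv2.imwrite("pics/top5.png",cv2.resize(c["image"][90:270,130:410,::-1],None,fx=2.8,fy=2.8))
    s=(P[...,:2]-[.4434,-.1814])@a; t=(P[...,:2]-[.4434,-.1814])@[-a[1],a[0]]
    m=ok&(abs(t)<.1)&(s>.1)&(s<.2)
    e=np.arange(.11,.165,.003)
    print(n,[(round(x*1000),round(float(np.median(P[...,2][m&(s>x)&(s<x+.003)])),3)) for x in e if (m&(s>x)&(s<x+.003)).any()])
```

```text
top [(110, 0.003), (113, 0.003), (116, 0.003), (119, 0.003), (122, 0.003), (125, 0.003), (128, 0.048), (131, 0.083), (134, 0.083), (137, 0.083), (140, 0.11), (143, 0.111), (146, 0.112), (149, 0.111), (152, 0.11), (155, 0.112), (158, 0.112), (161, 0.112), (164, 0.112)]
scene [(110, 0.004), (113, 0.004), (116, 0.004), (128, 0.083), (131, 0.084), (134, 0.085), (137, 0.109), (140, 0.112), (143, 0.112), (146, 0.112), (149, 0.112), (152, 0.112), (155, 0.113), (158, 0.113), (161, 0.113), (164, 0.113)]
```

View pics/top5.png

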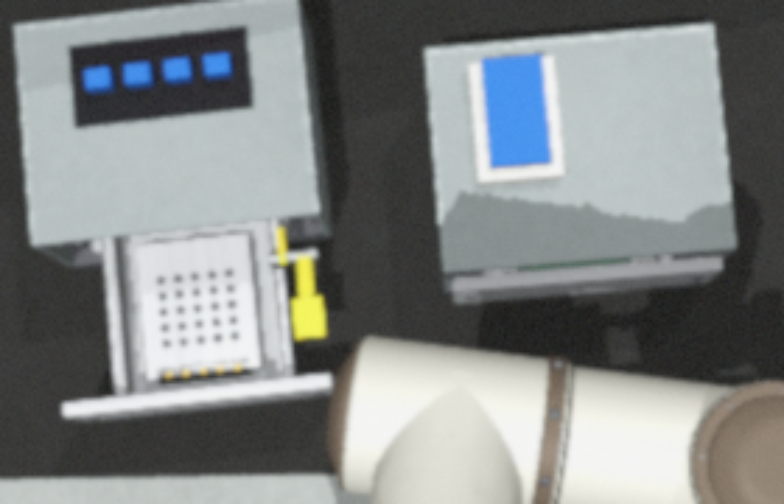

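```bash
python3 -c "
from station import r
print(r.finish_job())"
```

```text
the job is handed in; nothing more can be done
None
```

I pressed the green-board tray's lever down to its stop, pushed the tray home by the middle of its panel, backed the arm clear, and handed the job in at about 7 s of robot time.

- **Lever:** It stopped at the height expected for its lower stop, with the force rising to 12 N. The picture afterwards showed the pad about 20 mm lower and tilted about 0.4 rad.
- **Green-board tray:** It met a firm stop at about 15 N. The range images put the panel about 128–131 mm further in and against the rack, where 131 mm is fully home. They can't resolve the last 2 mm or so, so I relied on the stop.
- **Unclear reading:** During the final push the tool also felt about 11 N upward. I took that as arm compliance, since the gripper body should have been about 20 mm above the rack roof.
- **Power-supply tray:** In the last pictures it was still pulled out. Its lever pad was at 77–78 mm, the same height as at the start.

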